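Set the valves of a vacuum filtration manifold

ROBOT

A 6-joint arm with a two-finger parallel gripper is mounted at the origin on a cart in front of the work surface, level with it; the furniture and walls round the work are solid. World frame = base frame: x ahead of the robot, y to its left, z up, the work surface at z = 0. Lengths are in m, angles in degrees, forces in N, time in s.
With the tool pointing down it reaches from about 0.3 to 0.75 m from the base axis. Payload 8.5 kg.
Tool frame: the origin (TCP) lies on the centre line of the jaws, within the pads' length; the fingertips stand 19 mm ahead of it and the grasp point (between the pads) is the TCP (env.tcp_to_tips is the z of the fingertips in the tool frame, in m); z points along the fingers, y is the line along which they close (so a half turn about z gives the same grasp; the last joint's range is limited). The gripper opens to 85 mm and grips with 20 to 120 N. Pads are 22 mm wide; open, the fingers measure 114 mm over their backs; the gripper's body (76 mm by 85 mm) begins 54 mm behind the grasp point. The pads swing forward as they close: fully open they stand 13 mm farther back than shut.
Start: joints at [-88.425, 21.807, 74.336, -0, 83.858, -12.336], TCP at [0.132, -0.534, 0.25] pointing down, gripper open.
Joint ranges: [-178.18, 178.18], [-50.72, 133.34], [12.68, 142.11], [-81.47, 261.47], [9.98, 163.14], [-165.26, 165.26]. Speed limits (degrees/s): [136.94, 136.94, 180, 180, 180, 180].

INTERFACE

Orientations are given as a 3x3 rotation matrix whose columns are the frame's x, y, z axes.
In Python, from rig import env gives the robot as it stands.
- The arm moves only by the tool servo_tool, never from a script. Its argument "steps" is a list of rows, each an object of numbers: "tx", "ty", "tz": the shift along the world's x, y, z in cm; "yaw": the turn about the world's z in degrees; "claw": the finger opening in cm, from 0 to 8.54. In form: [{"tx": .., "ty": .., "tz": .., "yaw": .., "claw": ..}, ...]. A call has 1 to 20 rows; each row shifts and turns the commanded pose from where the row before left it; what a row does not reach is not made up. A row lasts 1/10 s, in which the tool goes at most 50 mm and 8.59 degrees, less where a joint would pass 70% of its speed; a pose out of reach is approached as far as the arm can. A call with a gripper value outside its range is refused whole. The fingers move at their own pace and stop on an object; "newtons" is the grip in N (left out, the last holds). Time passes only in rows, so rows that do not move let the fingers close. It gives the time, the measured TCP pose, the force, the opening and the grip force at its end, in the units of the state.
- env.observe(): the state, without advancing time (a new reading comes with each control period).
- env.get_image(name): name is "scene" or "top"; returns (picture, depth): 480x640x3 uint8, red, green, blue; 480x640 float32, m along the optical axis (not along the pixel's ray), 0 where there is no reading.
- env.camera_model(name): a dict with "fovy" (degrees; the focal length in pixels is half the picture's height over the tangent of half this angle, whatever the lens; pixels are square), "cx", "cy" (the principal point, pixels), "dist_coeffs" ([k1, k2, p1, p2, k3] as OpenCV has them; the pictures are not rectified), "T" (4x4, takes a point from camera to world coordinates). Camera axes: x right, y down, z forward; pixel columns grow to the right and rows downward; lengths in m; the calibration is good to about 2 mm. A picture is of the moment at which its call begins. camera_model takes no time and is no camera call.
- env.close_job(): hands the job in; it is judged then, once.
The state is a dict: "time_s": time; "q": joint angles; "qvel": joint speeds; "joint_efforts": joint torques, N m; "position": TCP position; "tool_rot": TCP orientation; "ft_force": force on the tool from outside, world axes, zero at the start; "wrist_torque": the same for the moment, N m; "grip_width": finger opening in m; "gripper_force": force on a finger pad.
Only numpy, scipy, OpenCV 4.12 (cv2) and the standard library are available. Lean on these libraries where they do the work, as an engineer would, in place of code of your own. Each camera call takes 0.05 s, during which the arm holds its last target. There are 200 camera calls.

TASK

Set the three-place filtration manifold for the next sample: vacuum must reach only the station that carries the funnel. With a fingertip, push the lever of the bare station that was left open round across its pipe to the shut stop, and push the lever of the funnel's station round in line with its pipe to the open stop, in either order. Push the levers from one side only, do not pinch them; leave the third valve shut, and leave the funnel standing in its seat and everything else on the bench where it is.

Things in the scene. Friction and masses are not known exactly. Their poses are not given: they have to be found in the camera images.
- manifold: stainless vacuum filtration manifold, fixed: header pipe 30 mm thick, about 350 mm long along y with its hose barb on the left, 60 mm on the robot's side of the hinge line, axis 45 mm (top 63 mm) above the bench, round gauge in front (top below 75 mm); three stations along y, 120 mm apart. Origin on the bench under the middle lever's hinge axis; x away from the robot, y to the left
- station_a: the station (left, middle or right) whose filter head carries the funnel; valve starts shut. Origin on the bench under the lever's hinge axis; +x along its branch pipe, away from the robot, z up. Pipe axis 45 mm above the bench, radius 10 mm (valve body 18 mm). Head: round steel dish 72 mm across, centred 135 mm along +x, rim 111 mm above the bench. Fixed
- station_b: the station with a bare filter head (flat perforated disc showing) whose valve starts open or partly open. Same shape and axes as station_a. All levers: handle 20 mm wide over its pads, from 36 to 98 mm from the hinge axis, underside 85 mm and top 99 mm above the bench; hinge nut to 93 mm
- station_c: the other station with a bare filter head; its valve starts shut. Same shape and axes as station_a
- lever_a (a joint): angle of the valve lever of station_a, rad: 0 = shut (lever across its branch pipe, along the station's +y), 1.571 = open (lever in line with the pipe, pointing to the station's -x, towards the robot); stops at both ends; turns about a vertical axis through the station's origin; stiff (about 0.22 N m, so 3 to 4 N at the pad) and stays where it is left
- lever_b (a joint): angle of the valve lever of station_b, rad: 0 = shut (lever across its branch pipe, along the station's +y), 1.571 = open (lever in line with the pipe, pointing to the station's -x, towards the robot); stops at both ends; turns about a vertical axis through the station's origin; stiff (about 0.22 N m, so 3 to 4 N at the pad) and stays where it is left
- lever_c (a joint): angle of the valve lever of station_c, rad: 0 = shut (lever across its branch pipe, along the station's +y), 1.571 = open (lever in line with the pipe, pointing to the station's -x, towards the robot); stops at both ends; turns about a vertical axis through the station's origin; stiff (about 0.22 N m, so 3 to 4 N at the pad) and stays where it is left
- lever_a_open_pad (a point): ribbed rubber pad, 50 mm long and 9 mm high, on one flank of lever_a's handle; this point is the centre of its outer face, 67 mm from the hinge axis, 10 mm from the lever's centre line, 91.5 mm above the bench. It is on the station's +x flank when shut: pushing this pad opens the valve
- lever_a_shut_pad (a point): ribbed rubber pad, 50 mm long and 9 mm high, on one flank of lever_a's handle; this point is the centre of its outer face, 67 mm from the hinge axis, 10 mm from the lever's centre line, 91.5 mm above the bench. It is on the station's -x flank when shut and on its -y flank when open: pushing this pad shuts the valve
- lever_b_open_pad (a point): ribbed rubber pad, 50 mm long and 9 mm high, on one flank of lever_b's handle; this point is the centre of its outer face, 67 mm from the hinge axis, 10 mm from the lever's centre line, 91.5 mm above the bench. It is on the station's +x flank when shut: pushing this pad opens the valve
- lever_b_shut_pad (a point): ribbed rubber pad, 50 mm long and 9 mm high, on one flank of lever_b's handle; this point is the centre of its outer face, 67 mm from the hinge axis, 10 mm from the lever's centre line, 91.5 mm above the bench. It is on the station's -x flank when shut and on its -y flank when open: pushing this pad shuts the valve
- lever_c_open_pad (a point): ribbed rubber pad, 50 mm long and 9 mm high, on one flank of lever_c's handle; this point is the centre of its outer face, 67 mm from the hinge axis, 10 mm from the lever's centre line, 91.5 mm above the bench. It is on the station's +x flank when shut: pushing this pad opens the valve
- lever_c_shut_pad (a point): ribbed rubber pad, 50 mm long and 9 mm high, on one flank of lever_c's handle; this point is the centre of its outer face, 67 mm from the hinge axis, 10 mm from the lever's centre line, 91.5 mm above the bench. It is on the station's -x flank when shut and on its -y flank when open: pushing this pad shuts the valve
- funnel: loose steel filter funnel, 70 mm across the rim, 87 mm high, 0.22 kg, standing upright in the head of station_a (2 mm play); origin at the centre of its underside, 105 mm above the bench, z up
- spare_funnel: a second, equal funnel standing on the bench behind the manifold; origin at the centre of its underside
- petri_1: small dish, 57 mm across, 14 mm high, on the bench between two branch pipes; origin at the centre of its underside
- petri_2: a second such dish between the other two branch pipes
- forceps: steel forceps, 128 mm long, lying on the bench to the right of the manifold
Not all that is in view belongs to the job. What is shaped like the funnel but orange is not meant.

How it is judged:
By the outcome, as a careful person would: the job done as asked, in the order asked, and still so for the second after the job is handed in, with the robot touching nothing.
It also fails if it takes over 48 s, if anything falls off the work surface, if the arm or the gripper's body presses on something with over 40 N, if the wrist force passes 120 N, or if a joint passes its speed limit or range.

## Working session

There is one attempt and no reset: what is moved stays moved. The work goes in short steps, Python scripts to look and compute and a tool call to move; the robot and the scene stay as the last step left them, time stands still between calls to the robot, and variables do not carry over. Pictures are saved under pics/ and viewed, at most 10 in all, crops included, and the job is handed in when it is done.

Besides the shell and the picture viewer there is one more tool, called after "Request:" as a command line: name --argument value ..., lists and objects as JSON in quotes. servo_tool: Moves the arm, as the interface text tells. Its arguments: {"type":"object","properties":{"steps":{"type":"array"},"newtons":{"type":"number"}},"required":["steps"]}

```bash
mkdir -p pics; cat > h.py <<'E'
import numpy as np,cv2
from rig import env
def K(m,h=480):
    f=h/2/np.tan(np.radians(m["fovy"])/2); return np.array([[f,0,m["cx"]],[0,f,m["cy"]],[0,0,1]])
def plane(m,px,z):
    p=cv2.undistortPoints(np.array(px,float).reshape(-1,1,2),K(m),np.array(m["dist_coeffs"],float)).reshape(-1,2)
    T=np.array(m["T"]); d=np.c_[p,np.ones(len(p))]@T[:3,:3].T; o=T[:3,3]
    return o+d*((z-o[2])/d[:,2])[:,None]
def cloud(m,dep):
    v,u=np.mgrid[:480,:640]
    p=cv2.undistortPoints(np.stack([u,v],-1).reshape(-1,1,2).astype(float),K(m),np.array(m["dist_coeffs"],float)).reshape(-1,2)
    T=np.array(m["T"]); P=(np.c_[p,np.ones(len(p))]*dep.reshape(-1,1))@T[:3,:3].T+T[:3,3]
    return P.reshape(480,640,3)
E
python3 - <<'E'
from h import *
for n in("top","scene"):
    im,d=env.get_image(n); cv2.imwrite(f"pics/{n}0.png",im[:,:,::-1]); np.save(n+"0.npy",d)
    m=env.camera_model(n); print(n,m["fovy"],np.round(m["T"],3).tolist(),m["dist_coeffs"])
s=env.observe();print(s["time_s"],s["position"],s["tool_rot"],s["grip_width"],env.tcp_to_tips)
E
```

```text
top 44.334882409809424 [[0.025, -0.998, 0.062, 0.576], [-1.0, -0.026, -0.002, 0.082], [0.004, -0.062, -0.998, 1.438], [0.0, 0.0, 0.0, 1.0]] [-0.05721439  0.          0.          0.          0.        ]
scene 47.95227534423077 [[0.89, -0.219, 0.401, 0.265], [-0.457, -0.43, 0.779, -0.672], [0.001, -0.876, -0.482, 0.55], [0.0, 0.0, 0.0, 1.0]] [-0.07944363  0.          0.          0.          0.        ]
0.1 [ 0.13223308 -0.53363776  0.24978082] [[ 9.70665089e-01  2.40435613e-01 -1.04067734e-05]
 [ 2.40435428e-01 -9.70664287e-01  1.28370040e-03]
 [ 2.98545809e-04 -1.24854532e-03 -9.99999176e-01]] 0.08549331446727045 0.019
```

View pics/top0.png

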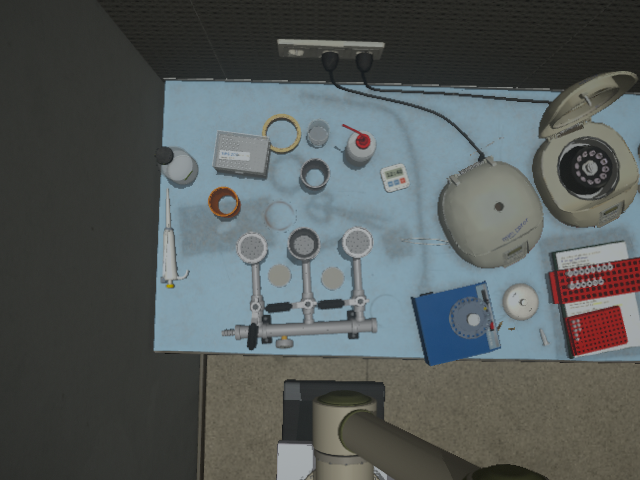

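View pics/scene0.png

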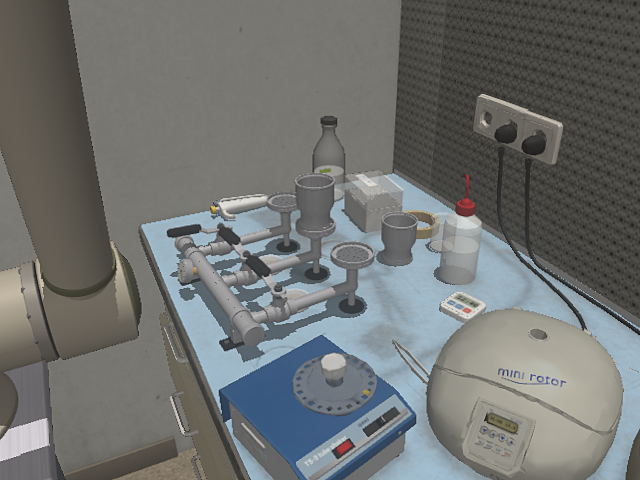

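The funnel is in the middle head (303,243), so station_a is the middle one. The left station (hinge near 256,307) is bare with its black lever pointing at the robot (253,335), so it is station_b. The right station (hinge 361,302) is bare with its lever across the pipe, so it is station_c. The orange cup (224,202) and the spare funnel (314,173) on the bench aren't meant. I'll confirm in a crop and measure.

```bash
python3 - <<'E'
from h import *
im=cv2.imread("pics/top0.png"); m=env.camera_model("top"); P=cloud(m,np.load("top0.npy"))
c=im[220:365,215:390]; cv2.imwrite("pics/crop.png",cv2.resize(c,None,fx=4,fy=4,interpolation=cv2.INTER_CUBIC))
mask=((im.max(2)<60)&(P[:,:,2]>.08)&(P[:,:,2]<.11)).astype(np.uint8); mask[:220]=0;mask[365:]=0;mask[:,:215]=0;mask[:,390:]=0
n,l,st,ce=cv2.connectedComponentsWithStats(mask)
for i in range(1,n):
    if st[i,4]<30: continue
    v,u=np.where(l==i); r=cv2.minAreaRect(np.c_[u,v].astype(np.float32))
    W=plane(m,cv2.boxPoints(r),.097); w=plane(m,[r[0]],.097)[0]
    print(st[i],np.round(w[:2],4),np.round(W[:,:2],3).tolist(),np.median(P[v,u,2]).round(4))
# heads: ring points at z .104-.118
z=P[:,:,2]
for u0,u1 in((232,275),(285,325),(335,378)):
    k=np.zeros_like(mask); k[222:270,u0:u1]=((z>.095)&(z<.2))[222:270,u0:u1]
    cs=max(cv2.findContours(k,0,cv2.CHAIN_APPROX_NONE)[0],key=cv2.contourArea)
    e=cv2.fitEllipse(cs); print("head",np.round(e[0],1),np.round(e[1],1),plane(m,[e[0]],.111)[0][:2].round(4),"if z=.192",plane(m,[e[0]],.192)[0][:2].round(4))
k=(z>.085)&(z<.11); v,u=np.where(k[280:330,240:380]); 
# nuts: non-dark points at nut height
k=((z>.086)&(z<.105)&(im.max(2)>=70)).astype(np.uint8);k[:280]=0;k[360:]=0;k[:,:235]=0;k[:,385:]=0
n,l,st,ce=cv2.connectedComponentsWithStats(k)
for i in range(1,n):
    if st[i,4]>8: print("nut",st[i],plane(m,[ce[i]],.093)[0].round(4))
E
```

```text
[318 300  26   9 178] [0.4938 0.0423] [[0.502, 0.071], [0.504, 0.014], [0.485, 0.014], [0.484, 0.07]] 0.0975
[265 302  27  10 183] [0.4843 0.1609] [[0.489, 0.192], [0.497, 0.133], [0.48, 0.13], [0.472, 0.189]] 0.0974
[247 323  11  27 208] [0.417  0.2176] [[0.389, 0.23], [0.447, 0.225], [0.446, 0.205], [0.387, 0.21]] 0.0971
head [251.6 247.5] [30.9 31.2] [0.6168 0.2235] if z=.192 [0.6143 0.2149]
head [303.9 243.5] [32.  33.6] [0.6288 0.1059] if z=.192 [0.6256 0.1044]
head [357.6 241.9] [30.5 31.1] [ 0.6354 -0.015 ] if z=.192 [ 0.6318 -0.009 ]
nut [321 299  29  11  52] [0.4908 0.0242 0.093 ]
nut [358 299   6   6  26] [ 0.5012 -0.0255  0.093 ]
nut [304 301   9   8  33] [0.4911 0.0933 0.093 ]
nut [265 302  31  12  55] [0.4802 0.1487 0.093 ]
nut [251 305   9   6  31] [0.4822 0.2126 0.093 ]
nut [251 320   7   4  14] [0.4492 0.2148 0.093 ]
```

View pics/crop.png

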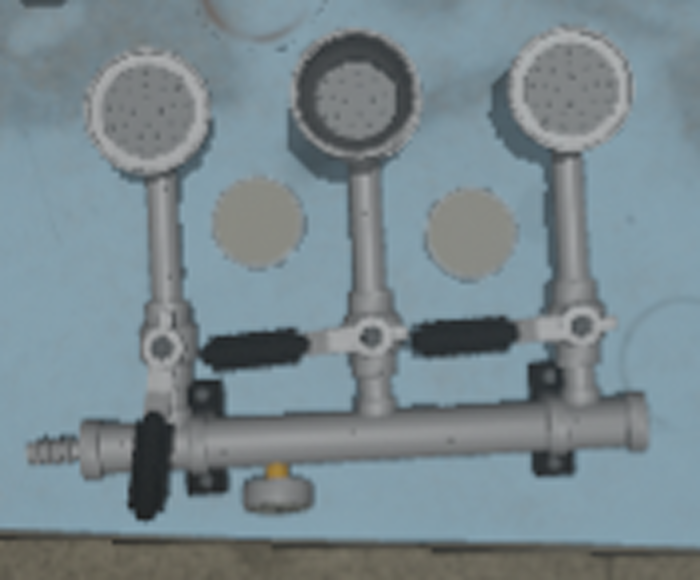

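The crop confirms it. The funnel with its dark bore is in the middle head (crop 356,95), with its lever shut to the left. The left bare station's lever (crop 150,465) points at the robot, about 81° open. The right lever is shut. From the head line, the manifold yaw is 4.5°, hinge b is at (.482,.213) and hinge a at (.4915,.094). Moving over high with the fingers closed.

```bash
cat > plan.py <<'E'
from h import *
u=lambda d: np.array([np.cos(np.radians(d)),np.sin(np.radians(d))])
H=dict(a=np.array([.4915,.0938]),b=np.array([.4822,.2130]))
def pt(k,th,gap,off=.021,r=.067):  # gap>0 = clear of lever
    phi=94.46+th; s=1 if k=='b' else -1
    return H[k]+r*u(phi)+(off+gap)*s*u(phi+90), phi-90
E
python3 - <<'E'
from plan import *
P=cloud(env.camera_model("top"),np.load("top0.npy")); z=P[:,:,2]
k=(P[:,:,0]>.28)&(P[:,:,0]<.5)&(P[:,:,1]>-.45)&(P[:,:,1]<.3); print("maxz",np.sort(z[k])[-5:], "tallest all", z[(P[:,:,0]>.28)].max())
for k,ths in(("b",(81.5,75,60,45,30,15,0,-3)),("a",(0,15,30,45,60,75,90,93))):
  for t in ths:
    p,y=pt(k,t,.015 if t==ths[0] else 0); print(k,t,(p*100).round(2),round(y,1))
E
```

```text
maxz [0.65982293 0.66029119 0.66033715 0.66044998 0.66059024] tallest all 1.437974155588728
b 81.5 [41.28 18.18] 86.0
b 75 [41.25 20.46] 79.5
b 60 [41.27 22.29] 64.5
b 45 [41.76 24.06] 49.5
b 30 [42.7  25.64] 34.5
b 15 [44.01 26.92] 19.5
b 0 [45.61 27.82] 4.5
b -3 [45.95 27.94] 1.5
a 0 [52.22 16.34] 4.5
a 15 [48.9 16.4] 19.5
a 30 [47.09 16.09] 34.5
a 45 [45.42 15.33] 49.5
a 60 [44.01 14.16] 64.5
a 75 [42.95 12.67] 79.5
a 90 [42.31 10.95] 94.5
a 93 [42.23 10.59] 97.5
```

Request:
servo_tool --steps '[{"tx": 3, "ty": 2.5, "claw": 0}, {"tx": 3, "ty": 2.5, "claw": 0}, {"tx": 3, "ty": 2.5, "claw": 0}, {"tx": 3, "ty": 2.5, "claw": 0}, {"tx": 3, "ty": 2.5, "claw": 0}, {"tx": 3, "ty": 2.5, "claw": 0}, {"tx": 3, "ty": 2.5, "claw": 0}, {"tx": 3, "ty": 2.5, "claw": 0}, {"ty": 4, "yaw": 6}, {"ty": 4, "yaw": 6}, {"ty": 4, "yaw": 6}, {"ty": 4, "yaw": 6}, {"ty": 4, "yaw": 6}, {"ty": 4, "yaw": 6}, {"ty": 4, "yaw": 6}, {"ty": 4, "yaw": 6}, {"ty": 4, "yaw": 6}, {"ty": 4, "yaw": 6}, {"ty": 4, "yaw": 6}, {"ty": 4, "yaw": 6}]'

```text
invalid input at $.steps[0]: expected keys tx, ty, tz, yaw, claw
```

Request:
servo_tool --steps '[{"tx": 3, "ty": 2.5, "tz": 0, "yaw": 0, "claw": 0}, {"tx": 3, "ty": 2.5, "tz": 0, "yaw": 0, "claw": 0}, {"tx": 3, "ty": 2.5, "tz": 0, "yaw": 0, "claw": 0}, {"tx": 3, "ty": 2.5, "tz": 0, "yaw": 0, "claw": 0}, {"tx": 3, "ty": 2.5, "tz": 0, "yaw": 0, "claw": 0}, {"tx": 3, "ty": 2.5, "tz": 0, "yaw": 0, "claw": 0}, {"tx": 3, "ty": 2.5, "tz": 0, "yaw": 0, "claw": 0}, {"tx": 3, "ty": 2.5, "tz": 0, "yaw": 0, "claw": 0}, {"tx": 0, "ty": 4, "tz": 0, "yaw": 6, "claw": 0}, {"tx": 0, "ty": 4, "tz": 0, "yaw": 6, "claw": 0}, {"tx": 0, "ty": 4, "tz": 0, "yaw": 6, "claw": 0}, {"tx": 0, "ty": 4, "tz": 0, "yaw": 6, "claw": 0}, {"tx": 0, "ty": 4, "tz": 0, "yaw": 6, "claw": 0}, {"tx": 0, "ty": 4, "tz": 0, "yaw": 6, "claw": 0}, {"tx": 0, "ty": 4, "tz": 0, "yaw": 6, "claw": 0}, {"tx": 0, "ty": 4, "tz": 0, "yaw": 6, "claw": 0}, {"tx": 0, "ty": 4, "tz": 0, "yaw": 6, "claw": 0}, {"tx": 0, "ty": 4, "tz": 0, "yaw": 6, "claw": 0}, {"tx": 0, "ty": 4, "tz": 0, "yaw": 6, "claw": 0}, {"tx": 0, "ty": 4, "tz": 0, "yaw": 6, "claw": 0}]'

```text
time_s: 2.1
position: [0.3717, 0.1478, 0.2503]
tool_rot: [[0.067, 0.998, -0.0], [0.998, -0.067, -0.0], [-0.0, -0.0, -1.0]]
ft_force: [1.2, 0.2, -0.4]
grip_width: 0.0
gripper_force: 0.0
```

Request:
servo_tool --steps '[{"tx": 2.1, "ty": 1.2, "tz": 0, "yaw": 0, "claw": 0}, {"tx": 2.0, "ty": 1.2, "tz": 0, "yaw": 0, "claw": 0}, {"tx": 0, "ty": 0, "tz": -3, "yaw": 0, "claw": 0}, {"tx": 0, "ty": 0, "tz": -3, "yaw": 0, "claw": 0}, {"tx": 0, "ty": 0, "tz": -3, "yaw": 0, "claw": 0}, {"tx": 0, "ty": 0, "tz": -3, "yaw": 0, "claw": 0}, {"tx": 0, "ty": 0, "tz": -2, "yaw": 0, "claw": 0}, {"tx": 0, "ty": 0, "tz": -1.1, "yaw": 0, "claw": 0}, {"tx": 0, "ty": 0, "tz": 0, "yaw": 0, "claw": 0}, {"tx": 0, "ty": 0, "tz": 0, "yaw": 0, "claw": 0}]'

```text
time_s: 3.1
position: [0.4133, 0.1702, 0.0996]
tool_rot: [[0.071, 0.997, -0.0], [0.997, -0.071, -0.0], [-0.0, -0.0, -1.0]]
ft_force: [0.2, -0.0, -0.0]
grip_width: -0.0001
gripper_force: 0.0
```

```bash
python3 - <<'E'
from h import *
im,d=env.get_image("scene"); cv2.imwrite("pics/s1.png",cv2.resize(im[130:370,120:440,::-1],None,fx=2.4,fy=2.4))
E
```

```text
(no output)
```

View pics/s1.png

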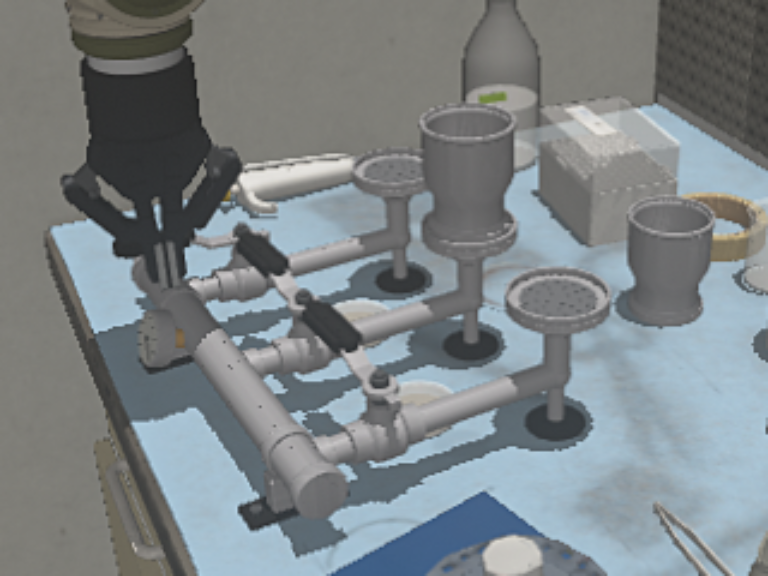

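The closed fingers are down between the left lever and the gauge (tips at crop 170,285), clear of everything. Pushing lever b round now.

Request:
servo_tool --steps '[{"tx": 0, "ty": 0.86, "tz": 0, "yaw": -1.6, "claw": 0}, {"tx": 0, "ty": 0.86, "tz": 0, "yaw": -1.6, "claw": 0}, {"tx": 0, "ty": 0.86, "tz": 0, "yaw": -1.6, "claw": 0}, {"tx": 0, "ty": 0.86, "tz": 0, "yaw": -1.6, "claw": 0}, {"tx": 0, "ty": 0.61, "tz": 0, "yaw": -5, "claw": 0}, {"tx": 0, "ty": 0.61, "tz": 0, "yaw": -5, "claw": 0}, {"tx": 0, "ty": 0.61, "tz": 0, "yaw": -5, "claw": 0}, {"tx": 0.16, "ty": 0.59, "tz": 0, "yaw": -5, "claw": 0}, {"tx": 0.16, "ty": 0.59, "tz": 0, "yaw": -5, "claw": 0}, {"tx": 0.16, "ty": 0.59, "tz": 0, "yaw": -5, "claw": 0}]'

```text
time_s: 4.15
position: [0.4179, 0.2405, 0.1001]
tool_rot: [[0.652, 0.758, 0.0], [0.758, -0.652, -0.001], [-0.0, 0.001, -1.0]]
ft_force: [-0.1, -3.8, -0.2]
grip_width: 0.0001
gripper_force: 1.6
```

Request:
servo_tool --steps '[{"tx": 0.31, "ty": 0.53, "tz": 0, "yaw": -5, "claw": 0}, {"tx": 0.31, "ty": 0.53, "tz": 0, "yaw": -5, "claw": 0}, {"tx": 0.31, "ty": 0.53, "tz": 0, "yaw": -5, "claw": 0}, {"tx": 0.44, "ty": 0.43, "tz": 0, "yaw": -5, "claw": 0}, {"tx": 0.44, "ty": 0.43, "tz": 0, "yaw": -5, "claw": 0}, {"tx": 0.44, "ty": 0.43, "tz": 0, "yaw": -5, "claw": 0}, {"tx": 0.53, "ty": 0.3, "tz": 0, "yaw": -5, "claw": 0}, {"tx": 0.53, "ty": 0.3, "tz": 0, "yaw": -5, "claw": 0}]'

```text
time_s: 4.95
position: [0.4504, 0.2757, 0.1]
tool_rot: [[0.987, 0.162, -0.001], [0.162, -0.987, 0.0], [-0.001, -0.001, -1.0]]
ft_force: [-2.7, 0.7, 1.5]
grip_width: 0.0001
gripper_force: 1.8
```

Request:
servo_tool --steps '[{"tx": 0.5, "ty": 0.2, "tz": 0, "yaw": -5, "claw": 0}, {"tx": 0.3, "ty": 0, "tz": 0, "yaw": 0, "claw": 0}, {"tx": 0, "ty": 0, "tz": 0, "yaw": 0, "claw": 0}]'

```text
time_s: 5.25
position: [0.4567, 0.2778, 0.0998]
tool_rot: [[0.997, 0.08, -0.005], [0.08, -0.997, 0.0], [-0.005, -0.001, -1.0]]
ft_force: [-12.4, 3.0, 5.1]
grip_width: -0.0003
gripper_force: 5.6
```

Request:
servo_tool --steps '[{"tx": 0.2, "ty": 0, "tz": 0, "yaw": 0, "claw": 0}, {"tx": 0, "ty": 0, "tz": 0, "yaw": 0, "claw": 0}]'

```text
time_s: 5.45
position: [0.4569, 0.2778, 0.0997]
tool_rot: [[0.997, 0.08, -0.009], [0.08, -0.997, -0.0], [-0.009, -0.001, -1.0]]
ft_force: [-19.2, 3.8, 10.1]
grip_width: 0.0002
gripper_force: 9.5
```

Stop reached (19 N reaction, no further motion). Back off, lift, and go to the far side of lever a.

Request:
servo_tool --steps '[{"tx": -1.0, "ty": 0, "tz": 0, "yaw": 0, "claw": 0}, {"tx": -1.5, "ty": 0, "tz": 0, "yaw": 0, "claw": 0}, {"tx": 0, "ty": 0, "tz": 4, "yaw": 0, "claw": 0}, {"tx": 0, "ty": 0, "tz": 4, "yaw": 0, "claw": 0}, {"tx": 0, "ty": 0, "tz": 4, "yaw": 0, "claw": 0}, {"tx": 1.5, "ty": -2.3, "tz": 0, "yaw": 0, "claw": 0}, {"tx": 1.5, "ty": -2.3, "tz": 0, "yaw": 0, "claw": 0}, {"tx": 1.5, "ty": -2.3, "tz": 0, "yaw": 0, "claw": 0}, {"tx": 1.5, "ty": -2.3, "tz": 0, "yaw": 0, "claw": 0}, {"tx": 2.8, "ty": -2.3, "tz": 0, "yaw": 0, "claw": 0}, {"tx": 0, "ty": 0, "tz": 0, "yaw": 0, "claw": 0}, {"tx": 0, "ty": 0, "tz": 0, "yaw": 0, "claw": 0}]'

```text
time_s: 6.65
position: [0.5242, 0.162, 0.2196]
tool_rot: [[0.997, 0.078, 0.001], [0.078, -0.997, 0.0], [0.001, -0.0, -1.0]]
ft_force: [-0.9, 0.1, -0.2]
grip_width: -0.0004
gripper_force: 0.0
```

```bash
python3 - <<'E'
from h import *
im,d=env.get_image("scene"); cv2.imwrite("pics/s2.png",cv2.resize(im[130:370,120:440,::-1],None,fx=2.4,fy=2.4))
E
```

```text
(no output)
```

View pics/s2.png

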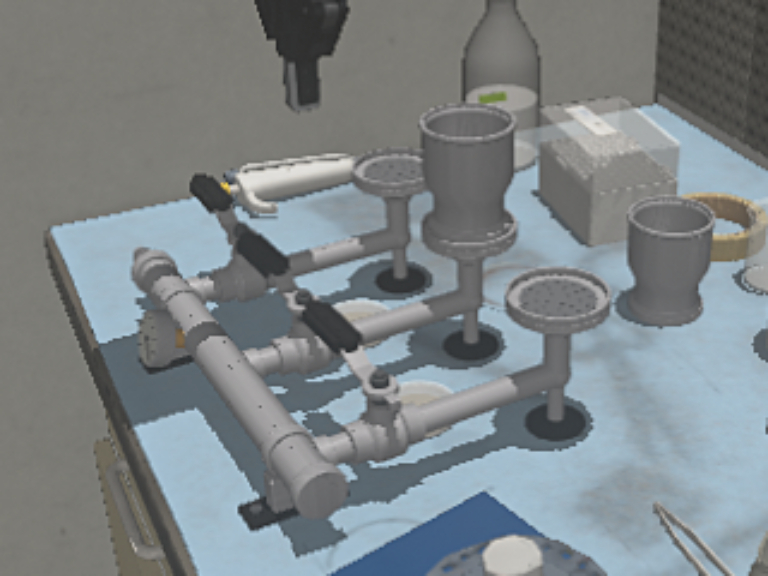

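Lever b (210,192) now lies across its pipe, parallel to the other two, and the funnel is standing. Descending behind lever a.

Request:
servo_tool --steps '[{"tx": 0, "ty": 0.1, "tz": -3, "yaw": 0, "claw": 0}, {"tx": 0, "ty": 0, "tz": -3, "yaw": 0, "claw": 0}, {"tx": 0, "ty": 0, "tz": -2, "yaw": 0, "claw": 0}, {"tx": 0, "ty": 0, "tz": -2, "yaw": 0, "claw": 0}, {"tx": 0, "ty": 0, "tz": -2, "yaw": 0, "claw": 0}, {"tx": 0, "ty": 0, "tz": 0, "yaw": 0, "claw": 0}]'

```text
time_s: 7.3
position: [0.5223, 0.1641, 0.0976]
tool_rot: [[0.997, 0.08, -0.004], [0.08, -0.997, -0.0], [-0.004, -0.0, -1.0]]
ft_force: [-0.5, 0.7, 0.2]
grip_width: -0.0001
gripper_force: 0.0
```

Request:
servo_tool --steps '[{"tx": -0.66, "ty": 0, "tz": 0, "yaw": 0, "claw": 0}, {"tx": -0.66, "ty": 0, "tz": 0.1, "yaw": 0, "claw": 0}, {"tx": -0.66, "ty": 0, "tz": 0, "yaw": 5, "claw": 0}, {"tx": -0.66, "ty": 0, "tz": 0, "yaw": 5, "claw": 0}, {"tx": -0.66, "ty": 0, "tz": 0, "yaw": 5, "claw": 0}, {"tx": -0.6, "ty": -0.1, "tz": 0, "yaw": 5, "claw": 0}, {"tx": -0.6, "ty": -0.1, "tz": 0, "yaw": 5, "claw": 0}, {"tx": -0.6, "ty": -0.1, "tz": 0, "yaw": 5, "claw": 0}, {"tx": -0.56, "ty": -0.25, "tz": 0, "yaw": 5, "claw": 0}, {"tx": -0.56, "ty": -0.25, "tz": 0, "yaw": 5, "claw": 0}, {"tx": -0.56, "ty": -0.25, "tz": 0, "yaw": 5, "claw": 0}]'

```text
time_s: 8.4
position: [0.4566, 0.1534, 0.1019]
tool_rot: [[0.646, 0.763, 0.004], [0.763, -0.646, 0.001], [0.004, 0.003, -1.0]]
ft_force: [3.2, 1.5, -0.0]
grip_width: 0.0002
gripper_force: 1.6
```

Request:
servo_tool --steps '[{"tx": -0.47, "ty": -0.39, "tz": -0.1, "yaw": 5, "claw": 0}, {"tx": -0.47, "ty": -0.39, "tz": -0.1, "yaw": 5, "claw": 0}, {"tx": -0.47, "ty": -0.39, "tz": 0, "yaw": 5, "claw": 0}, {"tx": -0.35, "ty": -0.5, "tz": 0, "yaw": 5, "claw": 0}, {"tx": -0.35, "ty": -0.5, "tz": 0, "yaw": 5, "claw": 0}, {"tx": -0.35, "ty": -0.5, "tz": 0, "yaw": 5, "claw": 0}, {"tx": -0.21, "ty": -0.57, "tz": 0, "yaw": 5, "claw": 0}, {"tx": -0.21, "ty": -0.57, "tz": 0, "yaw": 5, "claw": 0}]'

```text
time_s: 9.2
position: [0.4272, 0.1152, 0.0997]
tool_rot: [[0.005, 1.0, 0.002], [1.0, -0.005, 0.001], [0.001, 0.002, -1.0]]
ft_force: [-0.7, 5.5, 1.3]
grip_width: -0.0001
gripper_force: 1.9
```

Request:
servo_tool --steps '[{"tx": -0.15, "ty": -0.57, "tz": 0, "yaw": 5, "claw": 0}, {"tx": 0, "ty": -0.3, "tz": 0, "yaw": 0, "claw": 0}, {"tx": 0, "ty": 0, "tz": 0, "yaw": 0, "claw": 0}]'

```text
time_s: 9.5
position: [0.4257, 0.1094, 0.0997]
tool_rot: [[-0.077, 0.997, 0.003], [0.997, 0.077, 0.008], [0.007, 0.004, -1.0]]
ft_force: [0.1, 27.7, 2.1]
grip_width: -0.0
gripper_force: 13.6
```

Open stop reached (28 N, at the predicted position). Backing off and lifting.

Request:
servo_tool --steps '[{"tx": 0, "ty": 1, "tz": 0, "yaw": 0, "claw": 0}, {"tx": 0, "ty": 1.5, "tz": 0, "yaw": 0, "claw": 0}, {"tx": 0, "ty": 0, "tz": 4, "yaw": 0, "claw": 0}, {"tx": 0, "ty": 0, "tz": 4, "yaw": 0, "claw": 0}, {"tx": 0, "ty": 0, "tz": 4, "yaw": 0, "claw": 0}, {"tx": 0, "ty": 0, "tz": 4, "yaw": 0, "claw": 0}, {"tx": -0.5, "ty": -4, "tz": 1, "yaw": 0, "claw": 0}, {"tx": -0.5, "ty": -4, "tz": 0, "yaw": 0, "claw": 0}, {"tx": -0.5, "ty": -4, "tz": 0, "yaw": 0, "claw": 0}, {"tx": -0.5, "ty": -4, "tz": 0, "yaw": 0, "claw": 0}, {"tx": -0.5, "ty": -4, "tz": 0, "yaw": 0, "claw": 0}, {"tx": -0.5, "ty": -4, "tz": 0, "yaw": 0, "claw": 0}, {"tx": -0.5, "ty": -4, "tz": 0, "yaw": 0, "claw": 0}, {"tx": -0.5, "ty": -4, "tz": 0, "yaw": 0, "claw": 0}, {"tx": 0, "ty": -4, "tz": 0, "yaw": 0, "claw": 0}, {"tx": 0, "ty": -4, "tz": 0, "yaw": 0, "claw": 0}, {"tx": 0, "ty": -4, "tz": 0, "yaw": 0, "claw": 0}, {"tx": 0, "ty": -2, "tz": 0, "yaw": 0, "claw": 0}, {"tx": 0, "ty": 0, "tz": 0, "yaw": 0, "claw": 0}]'

```text
time_s: 11.4
position: [0.3855, -0.3305, 0.2687]
tool_rot: [[-0.076, 0.997, 0.0], [0.997, 0.076, -0.001], [-0.001, 0.0, -1.0]]
ft_force: [-0.2, 0.5, -0.7]
grip_width: -0.0
gripper_force: 0.0
```

```bash
python3 - <<'E'
from plan import *
im,d=env.get_image("top"); m=env.camera_model("top"); P=cloud(m,d)
cv2.imwrite("pics/t2.png",cv2.resize(im[220:365,215:390,::-1],None,fx=4,fy=4,interpolation=cv2.INTER_CUBIC))
k=((im.max(2)<60)&(P[:,:,2]>.08)&(P[:,:,2]<.11)).astype(np.uint8); k[:220]=0;k[365:]=0;k[:,:215]=0;k[:,390:]=0
n,l,st,ce=cv2.connectedComponentsWithStats(k)
H['c']=np.array([.5008,-.0255])
for i in range(1,n):
    if st[i,4]<40: continue
    v,u_=np.where(l==i); w=plane(m,[cv2.minAreaRect(np.c_[u_,v].astype(np.float32))[0]],.097)[0][:2]
    for n_,h in H.items():
        r=w-h
        if .05<np.hypot(*r)<.08: print(n_,w.round(4),np.hypot(*r).round(4),(np.degrees(np.arctan2(r[1],r[0]))%360-94.46).round(1))
E
```

```text
a [0.4947 0.0424] 0.0514 179.1
c [0.4947 0.0424] 0.0682 0.7
b [0.4785 0.2779] 0.065 -1.2
a [0.4273 0.0893] 0.0644 89.5
```

View pics/t2.png

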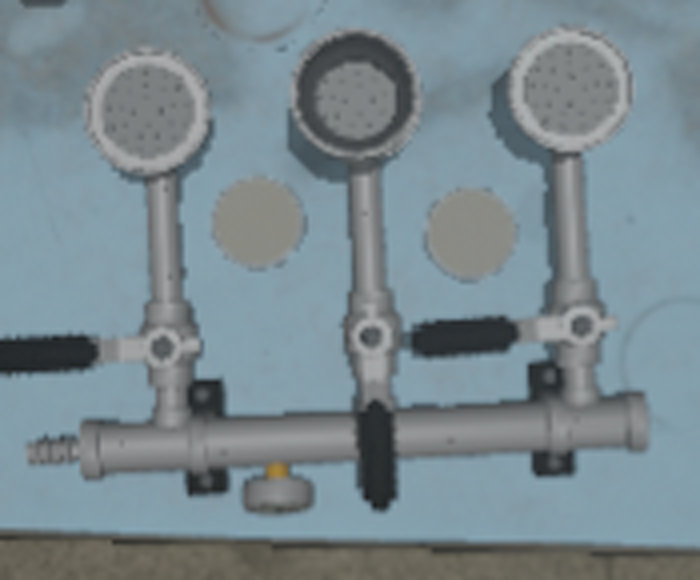

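The left lever (45,352) is across its pipe at about 0°, the middle lever (377,455) is in line at about 90°, the right lever is unchanged at about 0°, and the funnel and dishes haven't moved. Handing in.

```bash
python3 -c "
from rig import env
print(env.close_job())"
```

```text
the job is handed in; nothing more can be done
None
```

The job is handed in at about 11.5 s of the 48 s limit: the left bare station is pushed to its shut stop and the funnel's (middle) station to its open stop; the right valve, funnel and petri dishes are where they were.

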